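# Rebuild two diaphragm pump heads

## Task

Put both pumps back together. On the pump with the blue flange, slide over its stud first the brown octagonal valve plate, then the steel clamp ring, and the black cover last; the pump with the yellow flange lacks only its orange cover, so put that on top. Everything must lie flat, right way up and let go, and the screwdriver, the pliers and the screw dish are to be left where they are.

Things in the scene. Friction and masses are not known exactly. Their poses are not given: they have to be found in the camera images.
- pump_blue: Black round pump body fixed to the bench, 80 mm diameter, blue top flange 50 mm above the bench, upright 9 mm steel stud in its centre with tapered tip at 94 mm. Brass nipples on its -x side (22 mm up, to 48 mm from the axis). Flange bare at the start; undersides end at: valve plate 50, ring 68, cover 84 mm. Origin: on the axis at bench height; z up.
- pump_yellow: Black round pump body fixed to the bench, 80 mm diameter, yellow top flange 50 mm above the bench, upright 9 mm steel stud in its centre with tapered tip at 94 mm. Brass nipples on its -x side (22 mm up, to 48 mm from the axis). A brown plate and steel ring, 56 mm wide, are already fixed on it, top at 84 mm (there the cover's underside goes). Origin: on the axis at bench height; z up.
- valve_plate: Loose brown octagonal plate, 56 mm across flats, 18 mm thick, with a 20 mm through bore in the middle and four dark dots on top; about 70 g. Origin: centre of its underside; z up; flats face its x and y axes and the diagonals between them. It lies flat on the bench, as do the other loose parts.
- clamp_ring: Loose bright steel ring, 56 mm diameter, 16 mm thick, 20 mm through bore; about 220 g. Origin: centre of its underside; z up.
- cover_black: Loose black round cover, 56 mm diameter for the lower 18 mm, then a step of 44 mm diameter, 24 mm high in all, 20 mm through bore; about 80 g. Origin: centre of its underside; z up, step on top.
- cover_orange: Loose orange round cover, of the same shape and size as the black one. Origin: centre of its underside; z up, step on top.
- screwdriver: Bystander: screwdriver with green and blue handle and red shank, 175 mm long, 26 mm thick, lying along its x axis. Origin: at the front end of the handle, at bench height. Leave it alone.
- pliers: Bystander: pliers with orange grips, about 140 mm long, 13 mm high, lying along their x axis, jaws to +x. Origin: at the pivot, at bench height. Leave them alone.
- screw_dish: Bystander: blue open dish with screws, 80 x 160 x 30 mm. Origin: centre of its underside. Leave it alone.
Not all that is in view belongs to the job. Leave any green or turquoise look-alike of the pump_blue alone.

How it is judged:
By the outcome, as a careful person would: the job done as asked, in the order asked, and still so for the second after the job is handed in, with the robot touching nothing.
It also fails if it takes over 109 s, if anything falls off the work surface, if the arm or the gripper's body presses on something with over 40 N, if the wrist force passes 120 N, or if a joint passes its speed limit or range.

## Robot

A 6-joint arm with a two-finger parallel gripper is mounted at the origin on the work surface. World frame = base frame: x ahead of the robot, y to its left, z up, the work surface at z = 0. Lengths are in m, angles in rad, forces in N, time in s.
With the tool pointing down it reaches from about 0.25 to 0.8 m from the base axis. Payload 3.9 kg.
Tool frame: the origin (TCP) lies at the very end of the fingers, on their centre line; the grasp point (between the pads) lies 19 mm behind it (env.grasp_offset is the distance from the TCP to the grasp point, in m); z points along the fingers, y is the line along which they close (so a half turn about z gives the same grasp; the last joint's range is limited). The gripper opens to 85 mm and grips with 20 to 120 N. Pads are 22 mm wide; open, the fingers measure 114 mm over their backs; the gripper's body (76 mm by 85 mm) begins 54 mm behind the grasp point. The pads swing forward as they close: fully open they stand 13 mm farther back than shut.
Start: joints at [1.11, 0.26, -0.138, 1.173, 0, 1.571], TCP at [0.233, 0.47, 0.231] pointing down, gripper open.
Joint ranges: [-2.78, 2.78], [-0.83, 1.72], [-1.28, 1.37], [-1.9, 2.12], [-1.57, 1.48], [-3.14, 3.14]. Speed limits (rad/s): [2.57, 2.57, 3.14, 3.14, 3.14, 3.14].

## Interface

Orientations are given as a unit quaternion [w, x, y, z].
In Python, from plant import monitor, imaging, env gives the robot as it stands. The module is installed in compiled form; this text tells all that it offers.
- The arm moves only by the tool send_rows, never from a script. Its argument "steps" is a list of rows, each a list of 4 numbers: the shift along the tool's x, y, z in m, then the turn about the tool's z in rad. In form: [[tx, ty, tz, spin], ...]. A call has 1 to 8 rows; each row shifts and turns the commanded pose from where the row before left it, along the tool's axes as they then stand; what a row does not reach is not made up. A row lasts 1/10 s, in which the tool goes at most 50 mm and 8.59 degrees, less where a joint would pass 70% of its speed; a pose out of reach is approached as far as the arm can. A call is refused whole if a number of a shift passes 0.05 or a number of a turn 0.15, either way. A call with a gripper value outside its range is refused whole. "gripper" is the closure in counts, from 0 (fully open) to 255 (shut), set as the call begins (left out, the last holds). The fingers move at their own pace and stop on an object; "force" is the grip in N (left out, the last holds). Time passes only in rows, so rows that do not move let the fingers close. It gives the time, the measured TCP pose, the force, the opening and the grip force at its end, in the units of the state.
- monitor.sense(): the state, without advancing time (a new reading comes with each control period).
- imaging.read_camera(name): name is "scene" or "top"; returns a dict with "image" (400x640x3 uint8, red, green, blue), "fx", "fy", "cx", "cy" (pixels), "distortion" ([k1, k2, p1, p2, k3] as OpenCV has them; the pictures are not rectified), "rvec" (rotation vector, rad) and "tvec" (3), from world to camera coordinates, as OpenCV has them. Camera axes: x right, y down, z forward; pixel columns grow to the right and rows downward; lengths in m; the calibration is good to about 2 mm. A picture is of the moment at which its call begins. There is no depth.
- env.finish_job(): hands the job in; it is judged then, once.
The state is a dict: "time_s": time; "qpos": joint angles; "joint_velocities": joint speeds; "tau": joint torques, N m; "position": TCP position; "eef_rot": TCP orientation; "contact_force": force on the tool from outside, world axes, zero at the start; "ft_torque": the same for the moment, N m; "finger_gap": finger opening in m; "grasp_force": force on a finger pad.
Only numpy, scipy, OpenCV 4.12 (cv2) and the standard library are available. Lean on these libraries where they do the work, as an engineer would, in place of code of your own. Each camera call takes 0.05 s, during which the arm holds its last target. There are 200 camera calls.

## Working session

There is one attempt and no reset: what is moved stays moved. The work goes in short steps, Python scripts to look and compute and a tool call to move; the robot and the scene stay as the last step left them, time stands still between calls to the robot, and variables do not carry over. Pictures are saved under pics/ and viewed, at most 14 in all, crops included, and the job is handed in when it is done.

Besides the shell and the picture viewer there is one more tool, called after "Emit:" as name(argument=value, ...), one argument or row to a line, values as JSON. send_rows: Moves the arm, as the interface text tells. Its arguments: {"type":"object","properties":{"steps":{"type":"array"},"gripper":{"type":"number"},"force":{"type":"number"}},"required":["steps"]}

```bash
mkdir -p pics
cat > h.py <<'E'
import numpy as np, cv2
from plant import monitor, imaging, env
def cam(n,save=None):
    c=imaging.read_camera(n)
    if save: cv2.imwrite(save,c["image"][:,:,::-1])
    c["K"]=np.array([[c["fx"],0,c["cx"]],[0,c["fy"],c["cy"]],[0,0,1.]]);c["D"]=np.array(c["distortion"],float)
    c["R"]=cv2.Rodrigues(np.array(c["rvec"],float))[0];c["t"]=np.array(c["tvec"],float).ravel()
    return c
def back(c,px,z):
    u=cv2.undistortPoints(np.array([[px]],float),c["K"],c["D"])[0,0]
    d=c["R"].T@np.array([u[0],u[1],1]);o=-c["R"].T@c["t"]
    return o+d*(z-o[2])/d[2]
def proj(c,P):
    return cv2.projectPoints(np.array(P,float).reshape(-1,3),np.array(c["rvec"],float),c["t"],c["K"],c["D"])[0][:,0]
E
python3 - <<'E'
from h import *
for n in("scene","top"):
    c=cam(n,f"pics/{n}0.png"); print(n,-c["R"].T@c["t"],c["R"][2])
print(monitor.sense())
E
```

```text
scene [1.44329838 0.35927757 0.7090058 ] [-0.74589422 -0.31862029 -0.58491275]
top [0.51315358 0.00485223 1.12881671] [ 0.08241777  0.00541828 -0.99658314]
{'time_s': 0.1, 'qpos': array([ 1.10998347e+00,  2.60638114e-01, -1.39255581e-01,  1.17266689e+00,
       -9.33735751e-06,  1.57079434e+00]), 'joint_velocities': array([-1.81861813e-05, -1.43469454e-03,  3.60017823e-03, -2.77498659e-04,
        7.37085993e-04,  3.28581705e-04]), 'tau': array([-5.14600233e-04, -4.06511629e+01,  2.54527187e+01,  1.00980847e-02,
       -1.21242524e-04,  1.55757050e-05]), 'position': array([0.23318853, 0.46969433, 0.23053187]), 'eef_rot': array([-1.96910502e-04,  2.28372172e-01,  9.73573507e-01, -8.59884841e-04]), 'contact_force': array([ 0.25090526, -0.62094078, -0.06803878]), 'ft_torque': array([ 0.03520908, -0.03057375, -0.04696544]), 'grasp_force': 0.0, 'finger_gap': 0.08498770001583306}
```

View pics/top0.png

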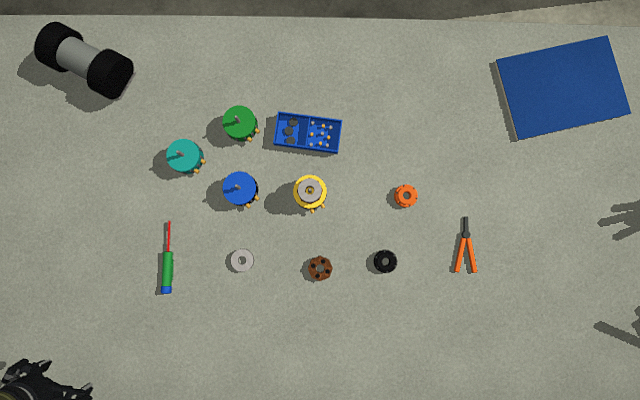

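View pics/scene0.png

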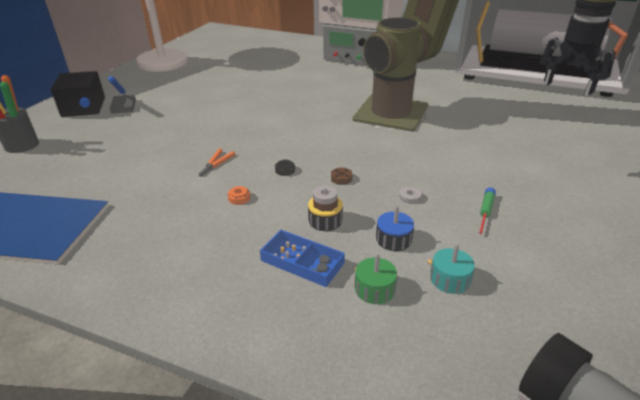

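Top view: blue pump at (240,188), yellow pump at (310,191), ring at (241,260), valve plate at (319,268), black cover at (385,261) and orange cover at (405,195). The look-alikes are green (240,123) and turquoise (184,155). The blue flange at (240,188) is the only really blue one, so that is pump_blue. I'll confirm in one crop.

Run:
```python
import cv2
t=cv2.imread("pics/top0.png")
cv2.imwrite("pics/topcrop.png",cv2.resize(t[150:290,215:425],None,fx=3.8,fy=3.8,interpolation=cv2.INTER_CUBIC))
s=cv2.imread("pics/scene0.png")
cv2.imwrite("pics/scenecrop.png",cv2.resize(s[145:290,215:475],None,fx=3,fy=3,interpolation=cv2.INTER_CUBIC))
```

```text
(no output)
```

View pics/topcrop.png

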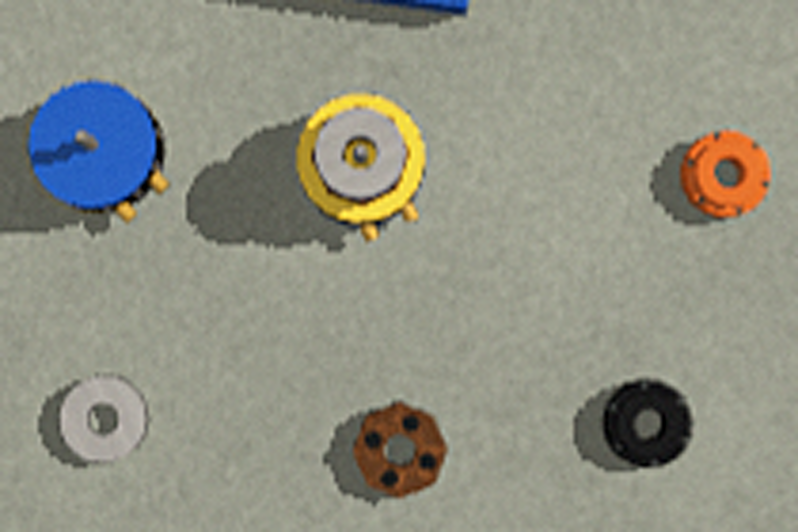

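View pics/scenecrop.png

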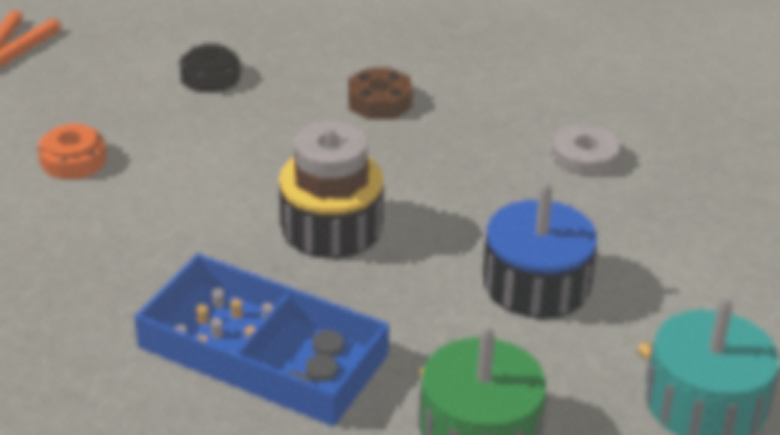

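The crops confirm pump_blue (blue flange, bare stud). All loose parts lie right way up: orange step up, plate dots up. Now I compute positions from both cameras.

```bash
cat >> h.py <<'E'
def go(x,y,yaw=None):
    "tool-frame shift to world x,y; yaw=direction of tool y (deg, mod 180)"
    from scipy.spatial.transform import Rotation as Ro
    s=monitor.sense();q=s["eef_rot"];R=Ro.from_quat([q[1],q[2],q[3],q[0]]).as_matrix()
    d=R.T@(np.array([x,y,s["position"][2]])-s["position"])
    cur=np.degrees(np.arctan2(R[1,1],R[0,1]))
    print("pos",s["position"].round(4),"tooly",round(cur,1),"tilt",R[:2,2].round(4),"shift",d.round(4), "spin",None if yaw is None else round(np.radians((cur-yaw+90)%180-90),3),"q6",s["qpos"][5].round(2))
E
python3 - <<'E'
from h import *
t=cam("top");s=cam("scene")
T={"ring":(104,418,.016),"plate":(400,450,.018),"black":(648,423,.021),"orange":(727,173,.022),"blue":(93,145,.05),"yellow":(361,152,.084)}
S={"ring":(588,143,.016),"plate":(380,83,.018),"orange":(70,138,.024),"black":(211,60,.021),"blue":(541,235,.05),"yellow":(330,140,.084)}
for k in T:
    u,v,z=T[k];p=back(t,((u+.5)/3.8-.5+215,(v+.5)/3.8-.5+150),z)
    u,v,z=S[k];q=back(s,((u+.5)/3-.5+215,(v+.5)/3-.5+145),z)
    print(k,p.round(4),q.round(4),"r",np.hypot(*p[:2]).round(3))
ps=[back(t,((u+.5)/3.8-.5+215,(v+.5)/3.8-.5+150),.018) for u,v in((411,423),(428,461),(389,479),(374,440))]
print([np.degrees(np.arctan2(*(ps[i]-ps[i+2])[[1,0]])).round(1) for i in(0,1)])
# colour-fit checks in top
hsv=cv2.cvtColor(t["image"],cv2.COLOR_RGB2HSV)
for k,lo,hi,box,z in(("blue",(105,140,100),(125,255,255),(215,150,270,215),.05),("plate",(3,90,20),(16,255,200),(295,245,345,290),.010),("orange",(3,180,120),(14,255,255),(385,175,425,215),.012),("yellow",(20,150,100),(32,255,255),(285,165,335,215),.05)):
    m=cv2.inRange(hsv,lo,hi);mm=np.zeros_like(m);x0,y0,x1,y1=box;mm[y0:y1,x0:x1]=m[y0:y1,x0:x1]
    c=max(cv2.findContours(mm,cv2.RETR_EXTERNAL,cv2.CHAIN_APPROX_NONE)[0],key=cv2.contourArea)
    (e,ax,_)=cv2.fitEllipse(cv2.convexHull(c));print(k,np.round(e,1),np.round(ax,1),back(t,e,z).round(4))
go(.3,.3,0)
E
```

```text
ring [0.4498 0.1758 0.016 ] [0.4503 0.1804 0.016 ] r 0.483
plate [ 0.4337 -0.013   0.018 ] [ 0.4313 -0.0118  0.018 ] r 0.434
black [ 0.4539 -0.1697  0.021 ] [ 0.4568 -0.1656  0.021 ] r 0.485
orange [ 0.6137 -0.219   0.022 ] [ 0.6158 -0.2178  0.024 ] r 0.652
blue [0.6209 0.1828 0.05  ] [0.6258 0.1863 0.05  ] r 0.647
yellow [0.6164 0.0149 0.084 ] [0.6167 0.0168 0.084 ] r 0.617
[np.float64(-20.5), np.float64(-110.0)]
blue [238.8 187.7] [32.9 33.2] [0.6212 0.1837 0.05  ]
plate [319.8 268.2] [23.5 23.9] [ 0.4328 -0.0129  0.01  ]
orange [405.4 195.4] [21.7 22.1] [ 0.614  -0.2196  0.012 ]
yellow [310.2 193.1] [32.8 38.2] [0.6115 0.0137 0.05  ]
pos [0.2333 0.4699 0.2308] tooly 63.6 tilt [-0.0005 -0.0011] shift [-0.1353 -0.1225  0.0002] spin 1.11 q6 1.57
```

The two cameras agree within 5 mm. I'll use the top values, with the plate flats at 69.5°. Moving to the plate.

Emit:
send_rows(
  steps=[
    [0,0,0,-0.1],
    [-0.025,-0.027,0,0],
    [-0.032,-0.034,0,0],
    [-0.032,-0.034,0,0],
    [-0.032,-0.034,0,0],
    [-0.032,-0.034,0,0],
    [-0.032,-0.034,0,0],
    [-0.032,-0.034,0,0],
  ],
  gripper=0,
  force=40,
)

```text
time_s: 1.0
position: [0.3552, 0.1758, 0.2314]
eef_rot: [0.0, 0.179, 0.984, 0.0]
contact_force: [0.0, 0.3, -0.8]
finger_gap: 0.0857
grasp_force: 0.0
```

Emit:
send_rows(
  steps=[
    [-0.032,-0.034,0.01,0],
    [-0.032,-0.034,0.01,0],
    [-0.032,-0.034,0.01,0],
    [-0.025,-0.027,0.02,0],
    [-0.01,-0.02,0.03,0],
    [0,0,0.02,0],
    [0,0,0,0],
  ],
)

```text
time_s: 1.7
position: [0.4222, -0.0089, 0.1288]
eef_rot: [-0.003, 0.18, 0.984, -0.0]
contact_force: [-0.1, -0.8, 0.0]
finger_gap: 0.0855
grasp_force: 0.0
```

```bash
python3 -c "
from h import *
go(.4335,-.013,69.5)"
```

```text
pos [ 0.4222 -0.0089  0.1288] tooly 69.2 tilt [-0.0063  0.0003] shift [-0.012   0.0002 -0.0001] spin -0.005 q6 0.34
```

Emit:
send_rows(
  steps=[
    [-0.012,0,0.03,0],
    [0,0,0.035,0],
    [0,0,0.03,0],
    [0,0,0.02,0],
    [0,0,0.01,0],
    [0,0,0.004,0],
    [0,0,0,0],
    [0,0,0,0],
  ],
)

```text
time_s: 2.5
position: [0.4373, -0.0122, 0.0034]
eef_rot: [0.001, 0.179, 0.984, 0.0]
contact_force: [-1.1, 0.7, -0.1]
finger_gap: 0.0852
grasp_force: 0.0
```

Run:
```python
from h import *
go(.4335,-.013,69.5);print(monitor.sense()["contact_force"])
t=cam("top")["image"];s=cam("scene")["image"]
a=cv2.resize(t[225:315,270:370],None,fx=4,fy=4,interpolation=cv2.INTER_CUBIC);b=cv2.resize(s[120:210,292:392],None,fx=4,fy=4,interpolation=cv2.INTER_CUBIC)
cv2.imwrite("pics/g1.png",np.hstack([a,b])[:,:,::-1])
```

```text
pos [ 0.4373 -0.0122  0.0034] tooly 69.3 tilt [ 0.0022 -0.    ] shift [ 0.0033 -0.002  -0.    ] spin -0.003 q6 0.33
[-1.12814012  0.67609168 -0.13470468]
```

View pics/g1.png

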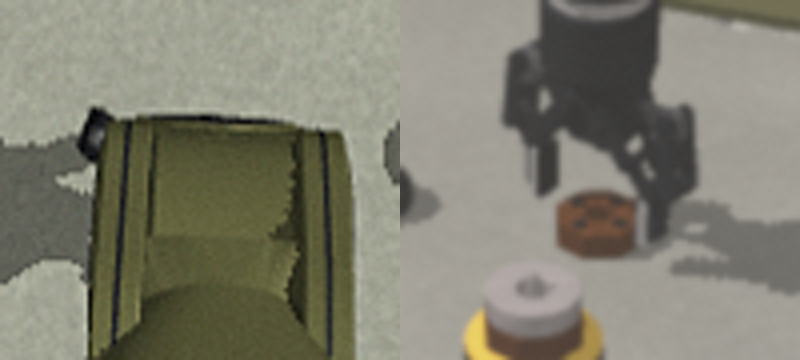

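The fingers straddle the plate: in the right half the plate is at (597,222) between the fingers. I'll correct 3 mm in x, go lower and close.

Emit:
send_rows(
  steps=[
    [0.0035,-0.002,0.002,0],
    [0,0,0.003,0],
    [0,0,0,0],
  ],
)

```text
time_s: 2.9
position: [0.4315, -0.0131, -0.0029]
eef_rot: [-0.0, 0.18, 0.984, -0.0]
contact_force: [0.7, -0.7, -0.6]
finger_gap: 0.0853
grasp_force: 0.0
```

Emit:
send_rows(
  steps=[
    [0,0,0,0],
    [0,0,0,0],
    [0,0,0,0],
    [0,0,0,0],
    [0,0,0,0],
    [0,0,0,0],
    [0,0,0,0],
    [0,0,0,0],
  ],
  gripper=255,
)

```text
time_s: 3.7
position: [0.4324, -0.013, -0.0024]
eef_rot: [0.0, 0.179, 0.984, 0.0]
contact_force: [-0.4, 0.8, 6.2]
finger_gap: 0.0548
grasp_force: 42.8
```

Run:
```python
from h import *
go(.621,.183,69.5)
s=cam("scene")["image"]
cv2.imwrite("pics/g2.png",cv2.resize(s[110:220,282:402],None,fx=5,fy=5,interpolation=cv2.INTER_CUBIC)[:,:,::-1])
```

```text
pos [ 0.4324 -0.013  -0.0024] tooly 69.3 tilt [0.0005 0.0001] shift [-1.073e-01  2.499e-01  1.000e-04] spin -0.003 q6 0.33
```

View pics/g2.png

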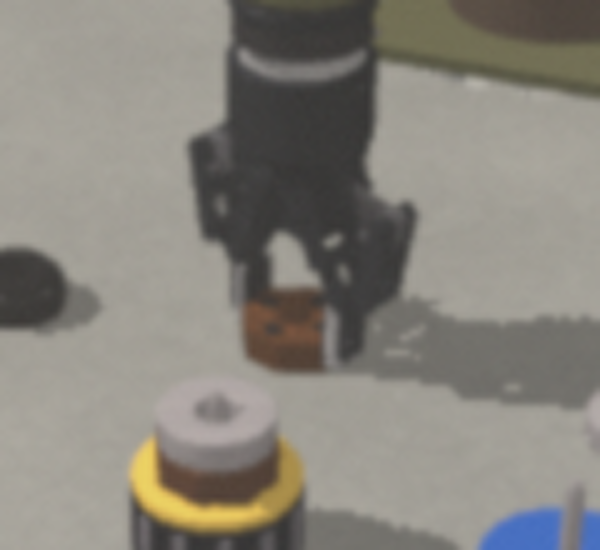

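Gripped (the plate sits between the fingers at (290,330)). Lifting and carrying it to the blue pump.

Emit:
send_rows(
  steps=[
    [0,0,-0.02,0],
    [0,0,-0.035,0],
    [0,0,-0.04,0],
    [0,0,-0.035,0],
    [-0.01,0.023,0,0],
    [-0.017,0.04,0,0],
    [-0.017,0.04,0,0],
    [-0.017,0.04,0,0],
  ],
)

```text
time_s: 4.55
position: [0.5405, 0.1003, 0.1271]
eef_rot: [0.0, 0.18, 0.984, -0.0]
contact_force: [0.2, -0.6, -1.8]
finger_gap: 0.055
grasp_force: 42.7
```

Emit:
send_rows(
  steps=[
    [-0.017,0.04,0,0],
    [-0.015,0.035,0,0],
    [-0.01,0.023,0,0],
    [-0.004,0.009,0,0],
    [0,0,0,0],
    [0,0,0,0],
  ],
)

```text
time_s: 5.15
position: [0.6192, 0.1821, 0.1267]
eef_rot: [-0.001, 0.18, 0.984, -0.001]
contact_force: [-0.1, 0.2, -1.0]
finger_gap: 0.0552
grasp_force: 42.7
```

Run:
```python
from h import *
go(.621,.183,69.5);print(monitor.sense()["finger_gap"])
t=cam("top")["image"];s=cam("scene")["image"]
a=cv2.resize(t[140:240,190:290],None,fx=4,fy=4,interpolation=cv2.INTER_CUBIC);b=cv2.resize(s[160:260,345:445],None,fx=4,fy=4,interpolation=cv2.INTER_CUBIC)
cv2.imwrite("pics/g3.png",np.hstack([a,b])[:,:,::-1])
```

```text
pos [0.6192 0.1821 0.1267] tooly 69.3 tilt [-0.0022 -0.0011] shift [-0.0014  0.0015 -0.    ] spin -0.003 q6 0.65
0.055222953996489646
```

View pics/g3.png

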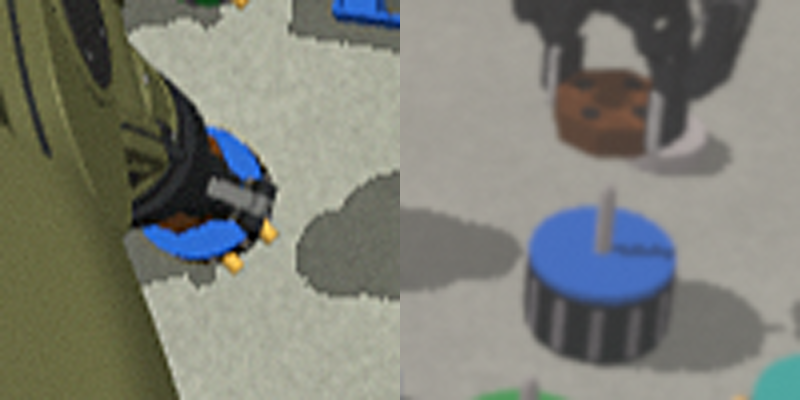

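The plate is right above the stud (scene crop: plate near (606,105), stud tip (608,190)). Descending.

Emit:
send_rows(
  steps=[
    [-0.002,0.002,0.01,0],
    [0,0,0.02,0],
    [0,0,0.02,0],
    [0,0,0.015,0],
    [0,0,0.008,0],
    [0,0,0.003,0],
    [0,0,0,0],
  ],
)

```text
time_s: 5.95
position: [0.6229, 0.184, 0.0512]
eef_rot: [-0.0, 0.18, 0.984, -0.0]
contact_force: [0.7, -0.1, -0.4]
finger_gap: 0.0556
grasp_force: 42.7
```

Run:
```python
from h import *
go(.622,.184,69.5)
```

```text
pos [0.6229 0.184  0.0512] tooly 69.3 tilt [-0.0003 -0.0001] shift [ 0.0009 -0.0003  0.    ] spin -0.003 q6 0.65
```

Emit:
send_rows(
  steps=[
    [0.0005,0,0.001,0],
    [0,0,0.001,0],
    [0,0,0.001,0],
    [0,0,0.0005,0],
    [0,0,0,0],
  ],
)

```text
time_s: 6.45
position: [0.6227, 0.1845, 0.0479]
eef_rot: [0.0, 0.179, 0.984, 0.0]
contact_force: [-0.5, -0.8, -1.1]
finger_gap: 0.0551
grasp_force: 42.7
```

Emit:
send_rows(
  steps=[
    [0,0,0.0005,0],
    [0,0,0.0005,0],
    [0,0,0,0],
  ],
)

```text
time_s: 6.75
position: [0.6227, 0.1845, 0.0476]
eef_rot: [0.0, 0.179, 0.984, 0.0]
contact_force: [-2.1, -0.3, 5.2]
finger_gap: 0.0549
grasp_force: 43.3
```

Seated (5 N contact). Releasing and rising.

Emit:
send_rows(
  steps=[
    [0,0,0,0],
    [0,0,0,0],
    [0,0,0,0],
    [0,0,0,0],
    [0,0,0,0],
    [0,0,0,0],
  ],
  gripper=0,
)

```text
time_s: 7.35
position: [0.6226, 0.1844, 0.0467]
eef_rot: [-0.0, 0.179, 0.984, -0.0]
contact_force: [-0.7, -0.2, 0.3]
finger_gap: 0.085
grasp_force: 0.0
```

Emit:
send_rows(
  steps=[
    [0,0,-0.01,0],
    [0,0,-0.025,0],
    [0,0,-0.04,0],
    [0,0,-0.015,0],
    [0,0,0,0],
  ],
)

```text
time_s: 7.85
position: [0.6251, 0.1852, 0.141]
eef_rot: [0.003, 0.179, 0.984, 0.002]
contact_force: [-0.3, -0.1, 0.7]
finger_gap: 0.0851
grasp_force: 0.0
```

Run:
```python
from h import *
go(.4498,.177,69.5)
```

```text
pos [0.6251 0.1852 0.141 ] tooly 69.3 tilt [0.0071 0.0021] shift [ 0.1611 -0.0696 -0.0013] spin -0.003 q6 0.65
```

Emit:
send_rows(
  steps=[
    [0.02,-0.0085,0,0],
    [0.04,-0.0175,0,0],
    [0.043,-0.0185,0,0],
    [0.038,-0.0165,0,0],
    [0.02,-0.0085,0,0],
    [0,0,0.02,0],
    [0,0,0,0],
    [0,0,0,0],
  ],
)

```text
time_s: 8.65
position: [0.4469, 0.176, 0.1163]
eef_rot: [-0.001, 0.179, 0.984, -0.0]
contact_force: [0.2, -0.2, -0.3]
finger_gap: 0.0855
grasp_force: 0.0
```

Run:
```python
from h import *
go(.4498,.177,69.5)
t=cam("top")["image"];s=cam("scene")["image"]
a=cv2.resize(t[140:240,190:290],None,fx=4,fy=4,interpolation=cv2.INTER_CUBIC);b=cv2.resize(s[160:260,345:445],None,fx=4,fy=4,interpolation=cv2.INTER_CUBIC)
cv2.imwrite("pics/g4.png",np.hstack([a,b])[:,:,::-1])
```

```text
pos [0.4469 0.176  0.1163] tooly 69.3 tilt [-0.0016 -0.0006] shift [-0.0024  0.0019 -0.    ] spin -0.003 q6 0.74
```

View pics/g4.png

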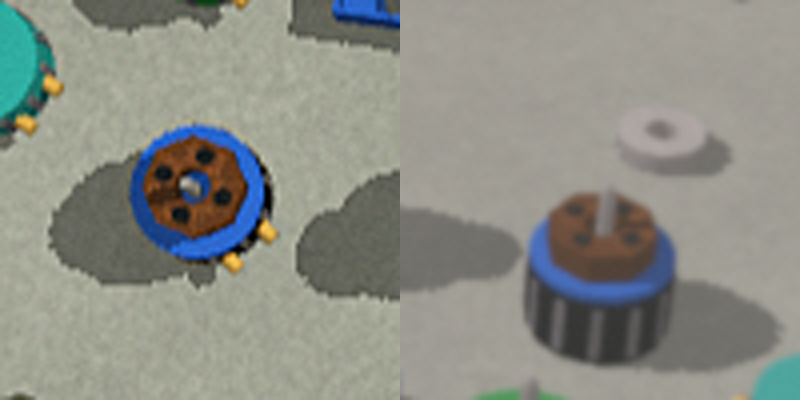

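The plate lies flat and centred on the blue flange (left crop (196,187), right crop (603,230)). Now the ring.

Emit:
send_rows(
  steps=[
    [-0.002,0.002,0.015,0],
    [0,0,0.03,0],
    [0,0,0.03,0],
    [0,0,0.025,0],
    [0,0,0.013,0],
    [0,0,0.005,0],
    [0,0,0,0],
    [0,0,0,0],
  ],
)

```text
time_s: 9.55
position: [0.4511, 0.1778, -0.0004]
eef_rot: [0.001, 0.18, 0.984, 0.0]
contact_force: [0.0, -0.0, 0.0]
finger_gap: 0.0857
grasp_force: 0.0
```

Run:
```python
from h import *
go(.4498,.177,69.5)
```

```text
pos [ 4.511e-01  1.778e-01 -4.000e-04] tooly 69.3 tilt [0.0015 0.0006] shift [ 0.001  -0.0012 -0.    ] spin -0.003 q6 0.74
```

Emit:
send_rows(
  steps=[
    [0.001,0,0.0015,0],
    [0,0,0,0],
    [0,0,0,0],
    [0,0,0,0],
    [0,0,0,0],
    [0,0,0,0],
    [0,0,0,0],
    [0,0,0,0],
  ],
  gripper=255,
  force=60,
)

```text
time_s: 10.35
position: [0.4495, 0.178, -0.0013]
eef_rot: [0.001, 0.179, 0.984, 0.0]
contact_force: [-2.5, -0.7, 9.5]
finger_gap: 0.0542
grasp_force: 61.2
```

Emit:
send_rows(
  steps=[
    [0,0,-0.01,0],
    [0,0,-0.03,0],
    [0,0,-0.045,0],
    [0,0,-0.04,0],
    [0,0,-0.015,0],
    [0,0,0,0],
  ],
)

```text
time_s: 10.95
position: [0.4511, 0.1786, 0.1405]
eef_rot: [0.003, 0.179, 0.984, 0.002]
contact_force: [0.7, -0.6, -2.6]
finger_gap: 0.0541
grasp_force: 64.2
```

Run:
```python
from h import *
go(.622,.184,69.5)
```

```text
pos [0.4511 0.1786 0.1405] tooly 69.3 tilt [0.0059 0.0023] shift [-0.158   0.0654  0.001 ] spin -0.003 q6 0.74
```

Emit:
send_rows(
  steps=[
    [-0.02,0.0083,0,0],
    [-0.04,0.0166,0,0],
    [-0.042,0.0174,0,0],
    [-0.037,0.0153,0,0],
    [-0.016,0.0066,0,0],
    [-0.003,0.0012,0,0],
    [0,0,0,0],
    [0,0,0,0],
  ],
)

```text
time_s: 11.75
position: [0.6179, 0.1829, 0.1362]
eef_rot: [-0.002, 0.179, 0.984, -0.001]
contact_force: [0.1, -0.4, -2.6]
finger_gap: 0.0542
grasp_force: 64.2
```

Run:
```python
from h import *
go(.622,.184,69.5)
t=cam("top")["image"];s=cam("scene")["image"]
a=cv2.resize(t[140:240,190:290],None,fx=4,fy=4,interpolation=cv2.INTER_CUBIC);b=cv2.resize(s[160:260,345:445],None,fx=4,fy=4,interpolation=cv2.INTER_CUBIC)
cv2.imwrite("pics/g5.png",np.hstack([a,b])[:,:,::-1])
```

```text
pos [0.6179 0.1829 0.1362] tooly 69.3 tilt [-0.0034 -0.0009] shift [-0.0034  0.0025 -0.    ] spin -0.003 q6 0.65
```

View pics/g5.png

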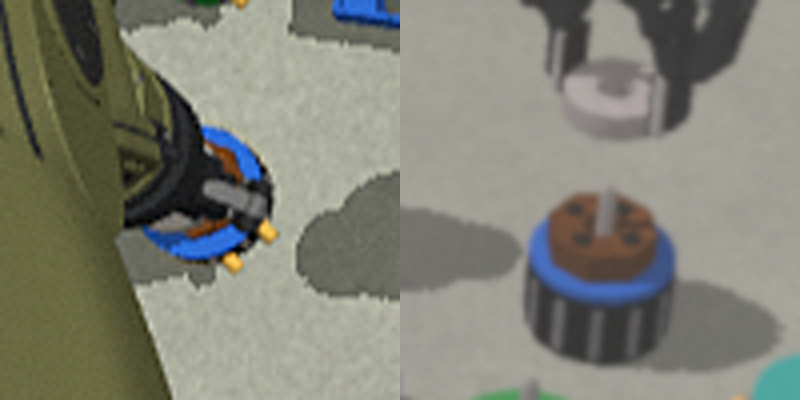

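The ring is held level above the stud (right crop (612,95) over stud (608,190)). Descending.

Emit:
send_rows(
  steps=[
    [-0.002,0.0015,0.01,0],
    [0,0,0.02,0],
    [0,0,0.015,0],
    [0,0,0.01,0],
    [0,0,0.006,0],
    [0,0,0.003,0],
    [0,0,0.001,0],
    [0,0,0,0],
  ],
)

```text
time_s: 12.65
position: [0.6228, 0.184, 0.0728]
eef_rot: [0.0, 0.179, 0.984, 0.0]
contact_force: [0.3, -0.3, -2.5]
finger_gap: 0.0541
grasp_force: 64.2
```

Run:
```python
from h import *
go(.622,.184,69.5)
```

```text
pos [0.6228 0.184  0.0728] tooly 69.3 tilt [0.001  0.0003] shift [ 0.0008 -0.0003 -0.    ] spin -0.003 q6 0.65
```

Emit:
send_rows(
  steps=[
    [0.0005,0,0.002,0],
    [0,0,0.001,0],
    [0,0,0.001,0],
    [0,0,0.001,0],
    [0,0,0.001,0],
    [0,0,0,0],
  ],
)

```text
time_s: 13.25
position: [0.622, 0.1841, 0.0668]
eef_rot: [0.0, 0.179, 0.984, 0.0]
contact_force: [-0.2, -0.7, 1.6]
finger_gap: 0.0537
grasp_force: 64.5
```

Emit:
send_rows(
  steps=[
    [0,0,0.0003,0],
    [0,0,0,0],
    [0,0,0,0],
    [0,0,0,0],
    [0,0,0,0],
    [0,0,0,0],
  ],
  gripper=0,
)

```text
time_s: 13.85
position: [0.622, 0.1841, 0.066]
eef_rot: [0.0, 0.179, 0.984, 0.0]
contact_force: [0.1, 0.2, -0.2]
finger_gap: 0.0853
grasp_force: 0.0
```

Emit:
send_rows(
  steps=[
    [0,0,-0.01,0],
    [0,0,-0.025,0],
    [0,0,-0.035,0],
    [0,0,-0.015,0],
    [0,0,0,0],
    [0,0,0,0],
  ],
)

```text
time_s: 14.45
position: [0.622, 0.1841, 0.1513]
eef_rot: [0.0, 0.179, 0.984, 0.0]
contact_force: [-1.0, -0.6, -0.4]
finger_gap: 0.0853
grasp_force: 0.0
```

Run:
```python
from h import *
go(.455,-.169,69.5)
```

```text
pos [0.622  0.1841 0.1513] tooly 69.3 tilt [0.0006 0.0002] shift [ 3.160e-02 -3.893e-01 -2.000e-04] spin -0.003 q6 0.65
```

Emit:
send_rows(
  steps=[
    [0.002,-0.02,0,0],
    [0.003,-0.04,0,0],
    [0.004,-0.047,0,0],
    [0.004,-0.047,0,0],
    [0.004,-0.047,0,0],
    [0.004,-0.047,0,0],
    [0.004,-0.047,0,0],
    [0.003,-0.043,0,0],
  ],
)

```text
time_s: 15.25
position: [0.4738, -0.1236, 0.1495]
eef_rot: [-0.002, 0.179, 0.984, -0.0]
contact_force: [0.7, 0.9, 0.5]
finger_gap: 0.0856
grasp_force: 0.0
```

Emit:
send_rows(
  steps=[
    [0.003,-0.033,0,0],
    [0.001,-0.018,0.01,0],
    [0,0,0.02,0],
    [0,0,0.01,0],
    [0,0,0,0],
    [0,0,0,0],
  ],
)

```text
time_s: 15.85
position: [0.4544, -0.168, 0.1106]
eef_rot: [-0.001, 0.179, 0.984, 0.0]
contact_force: [0.0, 0.4, -0.2]
finger_gap: 0.0851
grasp_force: 0.0
```

Run:
```python
from h import *
go(.455,-.169,69.5)
t=cam("top")["image"];s=cam("scene")["image"]
a=cv2.resize(t[140:240,190:290],None,fx=4,fy=4,interpolation=cv2.INTER_CUBIC);b=cv2.resize(s[160:260,345:445],None,fx=4,fy=4,interpolation=cv2.INTER_CUBIC)
cv2.imwrite("pics/g6.png",np.hstack([a,b])[:,:,::-1])
```

```text
pos [ 0.4544 -0.168   0.1106] tooly 69.4 tilt [-0.0014  0.0006] shift [-0.001  -0.0007 -0.    ] spin -0.002 q6 0.01
```

View pics/g6.png

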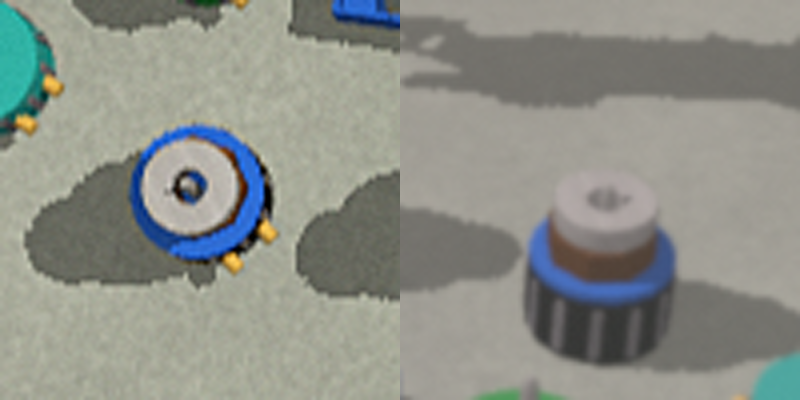

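The ring is flat on the plate, with the stud inside its bore (left crop (190,187)). Now grasping the black cover.

Emit:
send_rows(
  steps=[
    [-0.001,-0.001,0.015,0],
    [0,0,0.03,0],
    [0,0,0.03,0],
    [0,0,0.02,0],
    [0,0,0.011,0],
    [0,0,0.004,0],
    [0,0,0,0],
    [0,0,0,0],
  ],
)

```text
time_s: 16.75
position: [0.4563, -0.1702, 0.002]
eef_rot: [0.001, 0.179, 0.984, -0.0]
contact_force: [-0.4, 0.3, -0.8]
finger_gap: 0.0853
grasp_force: 0.0
```

Emit:
send_rows(
  steps=[
    [0,0,0.001,0],
    [0,0,0,0],
    [0,0,0,0],
    [0,0,0,0],
    [0,0,0,0],
    [0,0,0,0],
    [0,0,0,0],
    [0,0,0,0],
  ],
  gripper=255,
  force=40,
)

```text
time_s: 17.55
position: [0.4558, -0.1702, 0.0011]
eef_rot: [0.001, 0.179, 0.984, -0.0]
contact_force: [-2.4, -0.1, 7.3]
finger_gap: 0.055
grasp_force: 40.9
```

Emit:
send_rows(
  steps=[
    [0,0,-0.01,0],
    [0,0,-0.03,0],
    [0,0,-0.045,0],
    [0,0,-0.045,0],
    [0,0,-0.02,0],
    [0,0,0,0],
  ],
)

```text
time_s: 18.15
position: [0.4579, -0.1709, 0.1541]
eef_rot: [0.004, 0.179, 0.984, -0.001]
contact_force: [0.4, -0.1, -0.9]
finger_gap: 0.0544
grasp_force: 42.6
```

Run:
```python
from h import *
go(.622,.184,69.5)
```

```text
pos [ 0.4579 -0.1709  0.1541] tooly 69.3 tilt [ 0.0076 -0.0028] shift [-2.82e-02  3.90e-01  3.00e-04] spin -0.003 q6 0.0
```

Emit:
send_rows(
  steps=[
    [-0.002,0.02,0,0],
    [-0.003,0.038,0,0],
    [-0.003,0.045,0,0],
    [-0.003,0.045,0,0],
    [-0.003,0.045,0,0],
    [-0.003,0.045,0,0],
    [-0.003,0.045,0,0],
    [-0.003,0.042,0,0],
  ],
)

```text
time_s: 18.95
position: [0.591, 0.1279, 0.1484]
eef_rot: [-0.001, 0.179, 0.984, -0.001]
contact_force: [1.3, -0.5, -1.5]
finger_gap: 0.0545
grasp_force: 42.6
```

Emit:
send_rows(
  steps=[
    [-0.002,0.035,0,0],
    [-0.001,0.02,0,0],
    [-0.001,0.008,0,0],
    [0,0.002,0,0],
    [0,0,0,0],
    [0,0,0,0],
  ],
)

```text
time_s: 19.55
position: [0.6175, 0.1841, 0.1498]
eef_rot: [-0.0, 0.18, 0.984, -0.0]
contact_force: [-0.2, -0.1, -1.3]
finger_gap: 0.0546
grasp_force: 42.6
```

Run:
```python
from h import *
go(.622,.184,69.5)
t=cam("top")["image"];s=cam("scene")["image"]
a=cv2.resize(t[140:240,190:290],None,fx=4,fy=4,interpolation=cv2.INTER_CUBIC);b=cv2.resize(s[160:260,345:445],None,fx=4,fy=4,interpolation=cv2.INTER_CUBIC)
cv2.imwrite("pics/g7.png",np.hstack([a,b])[:,:,::-1])
```

```text
pos [0.6175 0.1841 0.1498] tooly 69.3 tilt [-0.0011 -0.0007] shift [-0.0042  0.0015 -0.    ] spin -0.004 q6 0.65
```

View pics/g7.png

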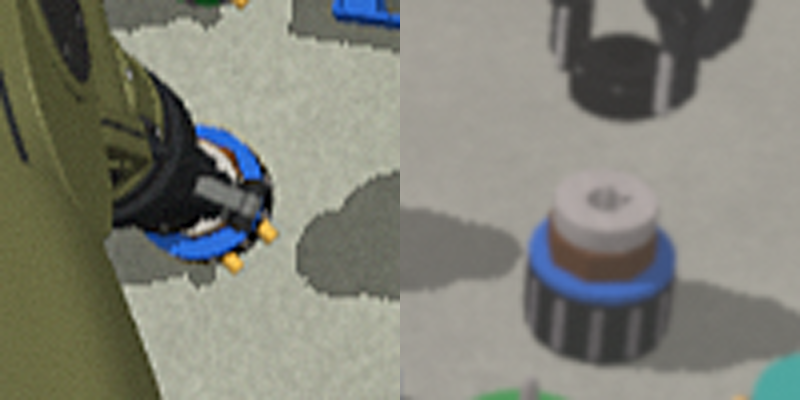

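The black cover is held level (right crop (630,75)). Correct 4 mm and descend.

Emit:
send_rows(
  steps=[
    [-0.003,0.001,0.01,0],
    [0,0,0.02,0],
    [0,0,0.015,0],
    [0,0,0.009,0],
    [0,0,0.004,0],
    [0,0,0.002,0],
    [0,0,0,0],
    [0,0,0,0],
  ],
)

```text
time_s: 20.45
position: [0.6219, 0.1855, 0.0907]
eef_rot: [0.001, 0.179, 0.984, 0.0]
contact_force: [-0.0, 0.1, -0.8]
finger_gap: 0.0545
grasp_force: 42.6
```

Run:
```python
from h import *
go(.622,.184,69.5)
```

```text
pos [0.6219 0.1855 0.0907] tooly 69.3 tilt [0.0014 0.0004] shift [-0.0006 -0.0014 -0.    ] spin -0.003 q6 0.65
```

Emit:
send_rows(
  steps=[
    [0,-0.001,0.002,0],
    [0,0,0.001,0],
    [0,0,0.001,0],
    [0,0,0.001,0],
    [0,0,0.001,0],
    [0,0,0,0],
  ],
)

```text
time_s: 21.05
position: [0.6211, 0.1845, 0.0852]
eef_rot: [0.0, 0.179, 0.984, 0.0]
contact_force: [-2.3, -0.6, 6.0]
finger_gap: 0.0546
grasp_force: 43.2
```

Contact at the expected height. Releasing.

Emit:
send_rows(
  steps=[
    [0,0,0,0],
    [0,0,0,0],
    [0,0,0,0],
    [0,0,0,0],
    [0,0,0,0],
    [0,0,0,0],
  ],
  gripper=0,
)

```text
time_s: 21.65
position: [0.621, 0.1844, 0.0839]
eef_rot: [-0.0, 0.179, 0.984, -0.0]
contact_force: [0.3, 0.5, -0.8]
finger_gap: 0.0851
grasp_force: 0.0
```

Emit:
send_rows(
  steps=[
    [0,0,-0.01,0],
    [0,0,-0.025,0],
    [0,0,-0.035,0],
    [0,0,-0.015,0],
    [0,0,0,0],
    [0,0,0,0],
  ],
)

```text
time_s: 22.25
position: [0.6211, 0.1844, 0.1692]
eef_rot: [0.0, 0.179, 0.984, 0.0]
contact_force: [0.4, 0.4, -0.2]
finger_gap: 0.0854
grasp_force: 0.0
```

Run:
```python
from h import *
go(.614,-.219,69.5)
```

```text
pos [0.6211 0.1844 0.1692] tooly 69.3 tilt [0.0007 0.0002] shift [-1.358e-01 -3.799e-01 -1.000e-04] spin -0.003 q6 0.65
```

Emit:
send_rows(
  steps=[
    [-0.007,-0.019,0,0],
    [-0.014,-0.038,0,0],
    [-0.016,-0.045,0,0],
    [-0.016,-0.045,0,0],
    [-0.016,-0.045,0,0],
    [-0.016,-0.045,0,0],
    [-0.016,-0.045,0,0],
    [-0.014,-0.04,0,0],
  ],
)

```text
time_s: 23.05
position: [0.6134, -0.1595, 0.1671]
eef_rot: [-0.002, 0.18, 0.984, 0.0]
contact_force: [1.0, -0.4, 0.4]
finger_gap: 0.0853
grasp_force: 0.0
```

Emit:
send_rows(
  steps=[
    [-0.012,-0.033,0.005,0],
    [-0.007,-0.019,0.015,0],
    [-0.002,-0.006,0.025,0],
    [0,0,0.01,0],
    [0,0,0,0],
    [0,0,0,0],
  ],
)

```text
time_s: 23.65
position: [0.6139, -0.2178, 0.1135]
eef_rot: [-0.001, 0.179, 0.984, 0.0]
contact_force: [0.1, 0.3, -1.0]
finger_gap: 0.0852
grasp_force: 0.0
```

Run:
```python
from h import *
go(.614,-.219,69.5)
t=cam("top")["image"];s=cam("scene")["image"]
a=cv2.resize(t[140:240,190:290],None,fx=4,fy=4,interpolation=cv2.INTER_CUBIC);b=cv2.resize(s[160:260,345:445],None,fx=4,fy=4,interpolation=cv2.INTER_CUBIC)
cv2.imwrite("pics/g8.png",np.hstack([a,b])[:,:,::-1])
```

```text
pos [ 0.6139 -0.2178  0.1135] tooly 69.4 tilt [-0.0013  0.0008] shift [-0.0005 -0.0011 -0.    ] spin -0.002 q6 0.02
```

View pics/g8.png

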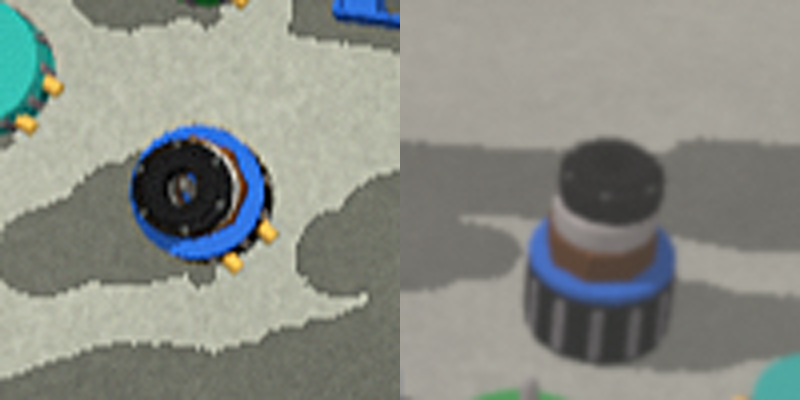

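The blue pump's stack is complete and level (right crop (610,200)). Now the orange cover.

Emit:
send_rows(
  steps=[
    [0,-0.001,0.015,0],
    [0,0,0.03,0],
    [0,0,0.03,0],
    [0,0,0.02,0],
    [0,0,0.012,0],
    [0,0,0.004,0],
    [0,0,0,0],
    [0,0,0,0],
  ],
)

```text
time_s: 24.55
position: [0.615, -0.2203, 0.0044]
eef_rot: [0.001, 0.179, 0.984, -0.0]
contact_force: [-0.2, -0.3, -0.1]
finger_gap: 0.0853
grasp_force: 0.0
```

Emit:
send_rows(
  steps=[
    [0,0,0.001,0],
    [0,0,0,0],
    [0,0,0,0],
    [0,0,0,0],
    [0,0,0,0],
    [0,0,0,0],
    [0,0,0,0],
    [0,0,0,0],
  ],
  gripper=255,
)

```text
time_s: 25.35
position: [0.6145, -0.2202, 0.0034]
eef_rot: [0.001, 0.179, 0.984, 0.0]
contact_force: [-0.5, 0.5, 5.4]
finger_gap: 0.0536
grasp_force: 42.0
```

Emit:
send_rows(
  steps=[
    [0,0,-0.01,0],
    [0,0,-0.03,0],
    [0,0,-0.045,0],
    [0,0,-0.045,0],
    [0,0,-0.02,0],
    [0,0,0,0],
    [0,0,0,0],
  ],
)

```text
time_s: 26.05
position: [0.6136, -0.2201, 0.1522]
eef_rot: [0.0, 0.179, 0.984, -0.0]
contact_force: [-0.6, 0.5, -0.7]
finger_gap: 0.054
grasp_force: 42.4
```

Run:
```python
from h import *
go(.6165,.0155,69.5)
```

```text
pos [ 0.6136 -0.2201  0.1522] tooly 69.3 tilt [ 0.0004 -0.0002] shift [ 0.0805  0.2214 -0.    ] spin -0.003 q6 0.02
```

Emit:
send_rows(
  steps=[
    [0.006,0.017,0,0],
    [0.013,0.036,0,0],
    [0.016,0.044,0,0],
    [0.016,0.044,0,0],
    [0.015,0.04,0,0],
    [0.01,0.028,0,0],
    [0.004,0.011,0,0],
    [0,0.002,0,0],
  ],
)

```text
time_s: 26.85
position: [0.6158, 0.0179, 0.1503]
eef_rot: [-0.002, 0.178, 0.984, -0.0]
contact_force: [0.1, 0.4, -0.2]
finger_gap: 0.0537
grasp_force: 42.5
```

Emit:
send_rows(
  steps=[
    [0,0,0,0],
    [0,0,0,0],
  ],
)

```text
time_s: 27.05
position: [0.617, 0.0147, 0.1515]
eef_rot: [-0.0, 0.18, 0.984, -0.0]
contact_force: [0.8, 0.6, -1.6]
finger_gap: 0.0538
grasp_force: 42.5
```

Run:
```python
from h import *
go(.6165,.0155,69.5)
t=cam("top")["image"];s=cam("scene")["image"]
a=cv2.resize(t[140:240,260:360],None,fx=4,fy=4,interpolation=cv2.INTER_CUBIC);b=cv2.resize(s[140:240,275:375],None,fx=4,fy=4,interpolation=cv2.INTER_CUBIC)
cv2.imwrite("pics/g9.png",np.hstack([a,b])[:,:,::-1])
```

```text
pos [0.617  0.0147 0.1515] tooly 69.2 tilt [-0.001  -0.0005] shift [0.0007 0.0006 0.    ] spin -0.005 q6 0.39
```

View pics/g9.png

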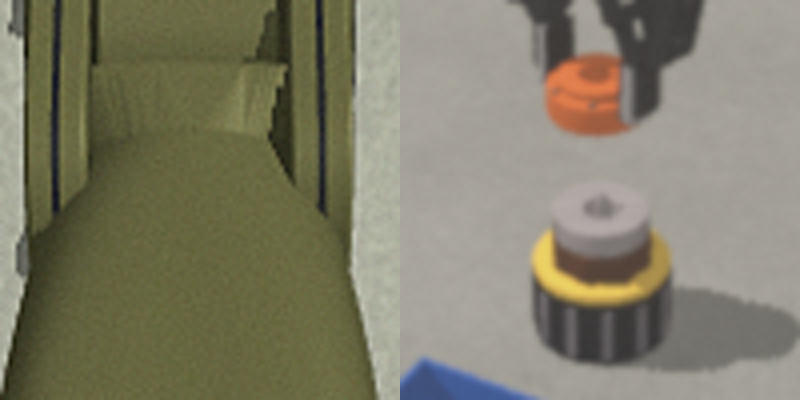

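The orange cover is held level above the yellow pump (right crop (597,95) over ring (600,205)). Descending to just above the seat.

Emit:
send_rows(
  steps=[
    [0.0005,0.0005,0.01,0],
    [0,0,0.02,0],
    [0,0,0.014,0],
    [0,0,0.008,0],
    [0,0,0.004,0],
    [0,0,0.002,0],
    [0,0,0,0],
    [0,0,0,0],
  ],
)

```text
time_s: 27.95
position: [0.6175, 0.0165, 0.0947]
eef_rot: [0.001, 0.179, 0.984, 0.0]
contact_force: [-0.1, -0.0, -1.3]
finger_gap: 0.0535
grasp_force: 42.5
```

Run:
```python
from h import *
go(.6165,.0155,69.5)
```

```text
pos [0.6175 0.0165 0.0947] tooly 69.3 tilt [0.0013 0.0001] shift [ 0.0006 -0.0013 -0.    ] spin -0.003 q6 0.39
```

Emit:
send_rows(
  steps=[
    [0,-0.001,0.002,0],
    [0,0,0.002,0],
    [0,0,0.001,0],
    [0,0,0.001,0],
    [0,0,0.001,0],
    [0,0,0.0005,0],
    [0,0,0,0],
  ],
)

```text
time_s: 28.65
position: [0.6166, 0.0156, 0.0874]
eef_rot: [0.0, 0.179, 0.984, 0.0]
contact_force: [-2.2, -0.5, 3.7]
finger_gap: 0.0536
grasp_force: 43.0
```

Contact at the expected height. Releasing and retreating.

Emit:
send_rows(
  steps=[
    [0,0,0,0],
    [0,0,0,0],
    [0,0,0,0],
    [0,0,0,0],
    [0,0,0,0],
    [0,0,0,0],
  ],
  gripper=0,
)

```text
time_s: 29.25
position: [0.6166, 0.0156, 0.0864]
eef_rot: [-0.0, 0.179, 0.984, -0.0]
contact_force: [0.3, -0.5, 0.1]
finger_gap: 0.0852
grasp_force: 0.0
```

Emit:
send_rows(
  steps=[
    [0,0,-0.01,0],
    [0,0,-0.025,0],
    [0,0,-0.04,0],
    [0,0,-0.025,0],
    [-0.006,-0.017,0,0],
    [-0.015,-0.042,0,0],
    [-0.015,-0.042,0,0],
    [-0.015,-0.042,0,0],
  ],
)

```text
time_s: 30.05
position: [0.6132, -0.138, 0.1863]
eef_rot: [-0.0, 0.179, 0.984, -0.0]
contact_force: [1.6, 0.7, 0.4]
finger_gap: 0.0853
grasp_force: 0.0
```

Emit:
send_rows(
  steps=[
    [-0.015,-0.042,0,0],
    [-0.013,-0.035,0,0],
    [-0.005,-0.015,0,0],
    [0,0,0,0],
    [0,0,0,0],
    [0,0,0,0],
  ],
)

```text
time_s: 30.65
position: [0.6121, -0.2323, 0.1864]
eef_rot: [-0.0, 0.179, 0.984, 0.0]
contact_force: [0.0, -0.4, 1.1]
finger_gap: 0.0852
grasp_force: 0.0
```

Run:
```python
from h import *
t=cam("top")["image"];s=cam("scene")["image"]
a=cv2.resize(t[120:290,150:350],(400,340),interpolation=cv2.INTER_CUBIC);b=cv2.resize(s[140:310,275:475],(400,340),interpolation=cv2.INTER_CUBIC)
cv2.imwrite("pics/g10.png",np.hstack([a,b])[:,:,::-1])
```

```text
(no output)
```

View pics/g10.png

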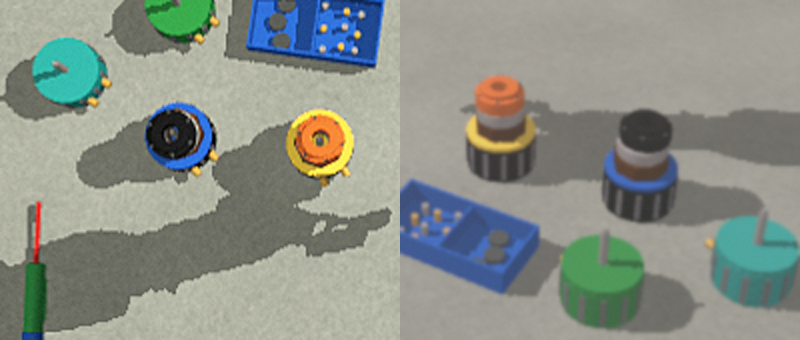

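Both pumps are complete and flat: black cover at (172,134), orange at (319,140). The screwdriver and dish have not moved, and the arm is clear. Handing in.

```bash
python3 -c "
from plant import env
print(env.finish_job())"
```

```text
the job is handed in; nothing more can be done
None
```

Both pumps are back together and the job is handed in at about 31 s: the blue pump carries plate, ring and black cover in that order, the yellow pump carries its orange cover, and the screwdriver, pliers and dish were never touched.

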